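Level the worktop shelf with its foot key

TASK

The wooden shelf slopes down to its adjustable foot, whose soft rubber gives under load, so it must be levelled loaded: lay the yellow spirit level flat on the board, along its length, and let go; then fit the red-handled key fully home on the foot's square head, push down with about 10 N (the weight the shelf will carry) and, so pressing, turn the key until the bubble is centred between its two black lines. Finish while still gripping the key and pushing down that hard with the bubble centred, so that I can tighten the lock nut underneath; leave the other things standing.

Things in the scene. Friction and masses are not known exactly. Their poses are not given: they have to be found in the camera images.
- riser: Fixed part of the shelf; origin on the worktop under the board's centre. Light wooden board 170 (x) x 360 mm (y), 18 thick, its top 100 mm above the worktop when level. y runs along the board towards its dark steel sled leg (at y = +150 mm); the adjustable foot is at y = -150 mm. The shelf does not slide. A tin and a tea box are stored under it.
- board_mid (a point): Centre of the board's top face, axes as for riser but tilting with the board about the sled leg's lower bar. At the start, without load, the foot end lies 1 to 2.8 mm too low (0.4 to 1.1 rad of the screw); the sinking rubber under a 10 N push adds 1 mm (0.4 rad, 3.2 mm of bubble).
- foot_screw: Upright levelling screw; origin at the centre of the top of its square head, 122 mm above the worktop (turning keeps this: the board climbs along it), x and y square to the flats. Head 14 mm square, 22 mm out of the board, top 3 mm chamfered to 9 mm. Stiff (0.08 N m), stays where left; clockwise from above raises the foot end, 2.5 mm per rad. Soft rubber foot: sinks 1 mm per 10 N of load.
- foot_key: Loose key, 0.14 kg, 66 mm high, standing upright on its socket; origin at the centre of its underside, z up. Steel socket 30 x 30 x 26 mm; its 16 mm square bore, 16 mm deep, opens below, sides parallel to x and y (fits the head in four ways, about 0.1 rad of play). Above a neck a red T handle: 66 mm along x, 14 mm thick along y, from 36 to 66 mm above the underside.
- key_seat (a point): Centre of the closed upper end of the key's bore, 16 mm above the key's underside. When the key is home this rests on the top of the square head, and the underside of the key stands 4 to 7 mm above the flange.
- spirit_level: The loose yellow spirit level, 0.2 kg, 160 mm long along x, 26 mm wide along y, 42 mm high; origin at the centre of its underside, z up. Solid bar up to 26 mm; above that, between two end blocks that begin 34 mm from the middle, a clear green vial 16 mm across and 60 mm long. It starts upright on the worktop.
- bubble (a joint): Offset (m) of the pale bubble, 20 mm long, from the middle of the vial along the level's own x; it moves to the higher end, 0.96 mm per mrad of slope: about 8 mm per rad of the screw when the level lies along the board (either way round). Settles in under 1 s, stops at 18 mm. The two black lines are 12 mm either side of the middle.
- mug: White mug, bystander, back left; origin under its middle.
- bean_tin: Food tin 75 x 110 mm, bystander, behind the shelf; origin under its middle.
- spice_jar_a: Spice jar 45 x 106 mm with red lid and green label, bystander, behind the shelf; origin under its middle.

How it is judged:
By the outcome, as a careful person would: the job done as asked, in the order asked, and still so for the second after the job is handed in, while the arm keeps its last pose, push and grip.
It also fails if it takes over 61 s, if anything falls off the work surface, if the arm or the gripper's body presses on something with over 40 N, if the wrist force passes 120 N, or if a joint passes its speed limit or range.

ROBOT

A 6-joint arm with a two-finger parallel gripper is mounted at the origin on a cart in front of the work surface, level with it; the furniture and walls round the work are solid. World frame = base frame: x ahead of the robot, y to its left, z up, the work surface at z = 0. Lengths are in mm, angles in rad, forces in N, time in s.
With the tool pointing down it reaches from about 350 to 725 mm from the base axis. Payload 6 kg.
Tool frame: the origin (TCP) lies midway between the tips of the shut fingers; the grasp point (between the pads) lies 19 mm behind it; z points along the fingers, y is the line along which they close (so a half turn about z gives the same grasp; the last joint's range is limited). The gripper opens to 85 mm and grips with 20 to 120 N. Pads are 22 mm wide; open, the fingers measure 114 mm over their backs; the gripper's body (76 mm by 85 mm) begins 54 mm behind the grasp point. The pads swing forward as they close: fully open they stand 13 mm farther back than shut.
Start: joints at [-0.9, 0.04, 0.085, 0, -1.615, -0.334], TCP at [198.289, -566.264, 231.261] pointing down, gripper open.
Joint ranges: [-2.56, 2.56], [-1.29, 2.01], [-1.08, 1.49], [-3.29, 1.98], [-2.81, -0.18], [-2.99, 2.99]. Speed limits (rad/s): [2.57, 2.57, 3.01, 3.14, 3.14, 3.14].

INTERFACE

Orientations are given as a unit quaternion [x, y, z, w].
In Python, from bench import telemetry, eyes, workorder, nets gives the robot as it stands.
- The arm moves only by the tool play_rows, never from a script. Its arguments are lists of equal length, an entry for each row: "twist": the turn, a rotation vector about the tool's x, y, z in rad, a list of three; "translation": the shift along the tool's x, y, z in mm, a list of three; "hand": the opening, from 0 (shut) to 1 (fully open). In form: {"twist": [[ax, ay, az], ...], "translation": [[tx, ty, tz], ...], "hand": [hand, ...]}. A call has exactly 8 rows; each row shifts and turns the commanded pose from where the row before left it, along the tool's axes as they then stand; what a row does not reach is not made up. A row lasts 1/8 s, in which the tool goes at most 62.5 mm and 10.7 degrees, less where a joint would pass 70% of its speed; a pose out of reach is approached as far as the arm can. A call with a gripper value outside its range is refused whole. The fingers move at their own pace and stop on an object; the grip force is fixed at half the most. Time passes only in rows, so rows that do not move let the fingers close, or fill a call up. It gives the time, the measured TCP pose, the force, the opening and the grip force at its end, in the units of the state.
- telemetry.read_state(): the state, without advancing time (a new reading comes with each control period).
- eyes.camera(name): name is "scene" or "top"; returns a dict with "pixels" (400x640x3 uint8, red, green, blue), "z_map" (400x640 float32, mm along the optical axis (not along the pixel's ray), 0 where there is no reading), "mtx" (3x3 intrinsics, pixels), "k1" (the pictures are not rectified: a ray, as slopes to the right and down, at radius r is drawn at 1 + k1 r^2 times it, then the intrinsics apply), "extrinsics" (4x4, takes a point from world to camera coordinates). Camera axes: x right, y down, z forward; pixel columns grow to the right and rows downward; lengths in mm; the calibration is good to about 2 mm. A picture is of the moment at which its call begins.
- workorder.job_done(): hands the job in; it is judged then, once.
Trained networks look in a picture, given as the dict that the camera call returned (one of the last four; its "shot" number tells which), for a name from the list of things; names that differ only in an ending like _2 or _b are one class to them, and where a whole thing is asked for, a point or a joint stands for the part that bears it (a point fixed in the world has none). Each returns a list of dicts, best first, with "confidence" (0 to 1); they miss things now and then, are a little off and sometimes report something else, mostly with a low value. They report only what shows in the picture. A call takes as long as a camera call.
- nets.spot_in(picture, target): "xy" ([column, row] in pixels, amid what is visible of it).
- nets.cut_out(picture, target): "pixels" (400x640 bool, what is visible of it) and "xy" ([column, row] in pixels, amid what is visible of it).
- nets.pinpoint(picture, target): "xy" ([column, row] in pixels: a listed point, or the origin of a listed thing).
The state is a dict: "clock": time; "joints": joint angles; "joint_velocities": joint speeds; "tau": joint torques, N m; "position": TCP position; "tool_rot": TCP orientation; "wrist_force": force on the tool from outside, world axes, zero at the start; "ft_torque": the same for the moment, N m; "gripper_width": finger opening in mm; "finger_force": force on a finger pad.
Only numpy, scipy, OpenCV 4.12 (cv2) and the standard library are available. Lean on these libraries where they do the work, as an engineer would, in place of code of your own. Each camera call takes 0.05 s, during which the arm holds its last target. There are 200 camera calls.

## Working session

There is one attempt and no reset: what is moved stays moved. The work goes in short steps, Python scripts to look and compute and a tool call to move; the robot and the scene stay as the last step left them, time stands still between calls to the robot, and variables do not carry over. Pictures are saved under pics/ and viewed, at most 10 in all, crops included, and the job is handed in when it is done.

Besides the shell and the picture viewer there is one more tool, called as name(argument=value, ...) on one line, values as JSON. play_rows: Moves the arm, as the interface text tells. Its arguments: {"type":"object","properties":{"twist":{"type":"array"},"translation":{"type":"array"},"hand":{"type":"array"}},"required":["twist","translation","hand"]}

```bash
mkdir -p pics; ls; cat > h.py <<'E'
import numpy as np, cv2
from bench import telemetry, eyes, workorder, nets
from scipy.spatial.transform import Rotation as R
def ray(p,xy):
    K=p['mtx'];d=np.array([(xy[0]-K[0][2])/K[0][0],(xy[1]-K[1][2])/K[1][1]])
    u=d.copy()
    for _ in range(20): u=d/(1+p['k1']*(u@u))
    return np.array([u[0],u[1],1.])
def world(p,xy,z=None,depth=None):
    E=np.array(p['extrinsics']);r=ray(p,xy);Rw=E[:3,:3].T;c=-Rw@E[:3,3];w=Rw@r
    s=depth if depth is not None else (z-c[2])/w[2]
    return c+s*w
def cloud(p,mask):
    vs,us=np.nonzero(mask&(p['z_map']>0))
    return np.array([world(p,(u,v),depth=p['z_map'][v,u]) for u,v in zip(us,vs)])
def save(p,name,crop=None,s=1):
    im=p['pixels'][:,:,::-1]
    if crop: im=im[crop[1]:crop[3],crop[0]:crop[2]]
    cv2.imwrite('pics/'+name+'.png',cv2.resize(im,None,fx=s,fy=s,interpolation=cv2.INTER_CUBIC))
E
python3 - <<'E'
from h import *
for n in('top','scene'):
    p=eyes.camera(n);save(p,n+'0',None,1.25)
    for t in ('riser','foot_screw','foot_key','spirit_level','mug','bean_tin','spice_jar_a'):
        q=nets.pinpoint(p,t)[:1];c=nets.cut_out(p,t)[:1]
        o=[t]
        if q:o+=[np.round(q[0]['xy']),round(q[0]['confidence'],2),np.round(world(p,q[0]['xy'],z={'foot_screw':122}.get(t,0)),1)]
        if c:
            C=cloud(p,c[0]['pixels'])
            if len(C):o+=[np.round(np.percentile(C,[2,50,98],axis=0),0).tolist()]
        print(n,*o)
    print(np.round(-np.array(p['extrinsics'])[:3,:3].T@np.array(p['extrinsics'])[:3,3]))
print(telemetry.read_state())
E
```

```text
pics
top riser [336. 203.] 0.85 [580.  -17.1   0. ] [[489.0, -178.0, 92.0], [572.0, -9.0, 99.0], [659.0, 164.0, 106.0]]
top foot_screw [[666.0, 328.0, 3.0], [726.0, 371.0, 38.0], [759.0, 406.0, 93.0]]
top foot_key [429. 227.] 0.41 [ 492.2 -375.9    0. ]
top spirit_level [245. 220.] 0.62 [509.4 337.7   0. ] [[424.0, 294.0, 9.0], [500.0, 333.0, 41.0], [568.0, 371.0, 49.0]]
top mug [238. 173.] 0.9 [695.3 373.2   0. ] [[666.0, 328.0, 3.0], [726.0, 372.0, 38.0], [759.0, 404.0, 93.0]]
top bean_tin [308. 151.] 0.79 [788.7 100.5   0. ]
top spice_jar_a [329. 158.] 0.7 [762.4  12.9   0. ] [[766.0, -0.0, 21.0], [777.0, 19.0, 103.0], [806.0, 41.0, 111.0]]
[ 353.   18. 1548.]
scene riser [[488.0, -194.0, -0.0], [588.0, -162.0, 97.0], [650.0, -73.0, 122.0]]
scene foot_screw [348. 236.] 0.55 [ 561. -158.  122.]
scene foot_key [363. 333.] 0.61 [ 490.2 -370.9    0. ] [[461.0, -394.0, -2.0], [488.0, -383.0, 51.0], [523.0, -344.0, 67.0]]
scene spirit_level
scene mug [315. 158.] 0.84 [701.7 348.2   0. ] [[656.0, 325.0, -1.0], [713.0, 348.0, 61.0], [765.0, 483.0, 91.0]]
scene bean_tin [370. 190.] 0.74 [7
[... 239 characters left out ...]
oints': array([-9.00292664e-01,  4.02056764e-02,  8.48102098e-02, -1.72176417e-05,
       -1.61550045e+00, -3.33702500e-01]), 'joint_velocities': array([-0.00135997,  0.00067112,  0.00026768,  0.00022505, -0.00013082,
       -0.00033819]), 'tau': array([-5.98945207e-04, -3.67918968e+01,  3.47440553e+01,  6.93302214e+00,
       -9.63784078e-04,  9.12323316e-06]), 'position': array([ 198.30037697, -566.26176344,  231.26023199]), 'tool_rot': array([-1.67606149e-01,  9.85854034e-01,  4.77883760e-05, -1.64263423e-05]), 'wrist_force': array([ 0.13649384, -0.19358196, -0.61411225]), 'ft_torque': array([-0.00100245, -0.00083335, -0.01045993]), 'finger_force': 0.0, 'gripper_width': 85.49804431467277}
```

View pics/top0.png

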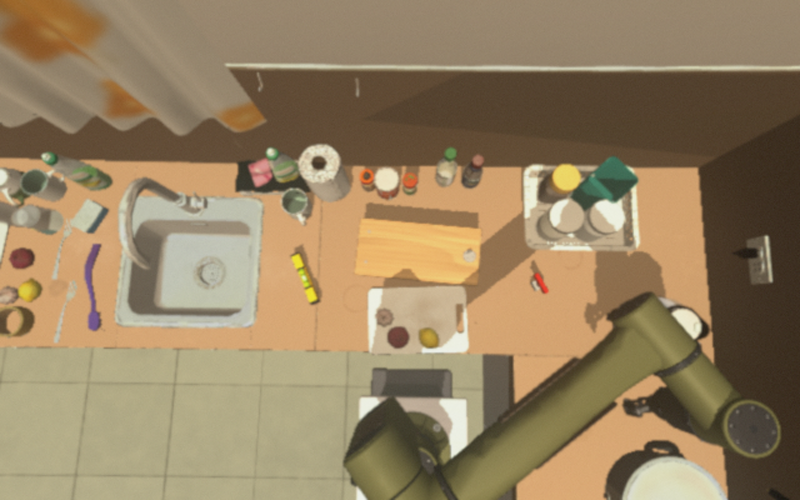

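View pics/scene0.png

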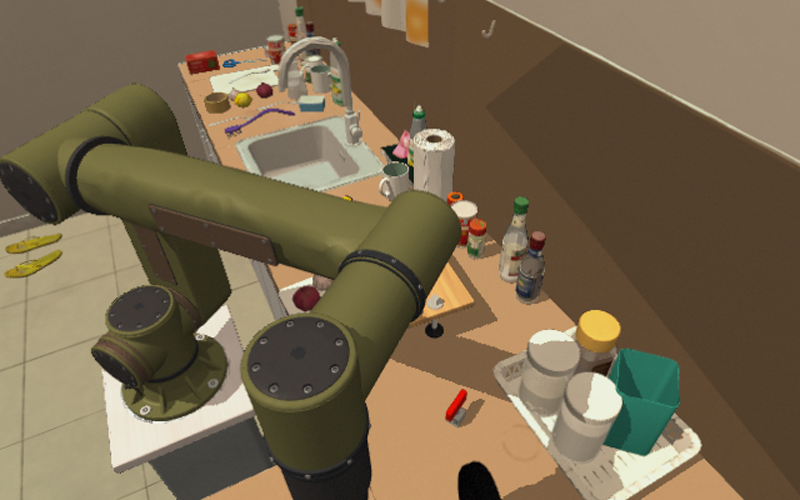

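The top view shows the level at (303,278), the board with its screw head at (470,255) and the key at (540,283). In the scene view the key is at (457,405) and the head at (435,303), with the level mostly behind the arm. Next I'll measure poses precisely.

```bash
cat >> h.py <<'E'
def pca(C):
    m=C[:,:2].mean(0);w,v=np.linalg.eigh(np.cov((C[:,:2]-m).T));a=v[:,1]
    return m,np.arctan2(a[1],a[0]),np.ptp((C[:,:2]-m)@v,axis=0)
def hsv(p): return cv2.cvtColor(p['pixels'],cv2.COLOR_RGB2HSV)
def plane(p,mask,z):
    vs,us=np.nonzero(mask); return np.array([world(p,(u,v),z=z) for u,v in zip(us,vs)])
E
python3 - <<'E'
from h import *
for n in('top','scene'):
    p=eyes.camera(n);H=hsv(p);print(n,np.round(p['mtx'],0).tolist(),p['k1'])
    vv,uu=np.mgrid[:400,:640]
    def near(u,v,r):return (abs(uu-u)<r)&(abs(vv-v)<r)
    if n=='top':
        m=near(243,222,30)&(H[...,0]>20)&(H[...,0]<45)&(H[...,1]>150)
        C=cloud(p,m);print('level n',m.sum(),pca(C),np.percentile(C[:,2],[5,50,95]));print(' plane40',pca(plane(p,m,36)))
        r=near(432,226,15)
    else: r=near(366,325,20)
    m=r&((H[...,0]<8)|(H[...,0]>174))&(H[...,1]>190)
    C=cloud(p,m);print('key n',m.sum(),pca(C),np.percentile(C[:,2],[5,50,95]),pca(plane(p,m,60)))
    # board
    c=nets.cut_out(p,'riser')[0]['pixels']
    C=cloud(p,c)
    C=C[(abs(C[:,2]-98)<8)];A=np.c_[C[:,:2]-[572,-9],np.ones(len(C))];s=np.linalg.lstsq(A,C[:,2],rcond=None)[0];print('board plane',s)
    m8=C[:,:2].astype(np.float32);print(cv2.minAreaRect(m8))
    for t in ('foot_screw','board_mid','key_seat','foot_key'):
        for q in nets.pinpoint(p,t)[:2]: print(t,np.round(q['xy'],1),round(q['confidence'],2),world(p,q['xy'],z={'foot_screw':122,'board_mid':98,'key_seat':16,'foot_key':0}[t]).round(1))
    save(p,n+'c',(335,170,465,270) if n=='top' else (320,220,420,360),6 if n=='top' else 4)
E
```

```text
top [[400.0, 0.0, 320.0], [0.0, 400.0, 193.0], [0.0, 0.0, 1.0]] 0.03128193048410218
level n 259 (array([495.85428303, 335.01606772]), np.float64(-2.7150126287379526), array([ 34.19866844, 159.19134419])) [17.51468505 41.10539305 47.14967412]
 plane40 (array([495.99509323, 335.40446473]), np.float64(-2.714596899823202), array([ 28.44096213, 155.83146141]))
key n 47 (array([ 490.73189121, -370.89908375]), np.float64(-2.6436214605821426), array([ 9.97455428, 58.161363  ])) [57.94366707 64.3315843  71.49640677] (array([ 491.18566987, -372.16363219]), np.float64(-2.6515751980448212), array([11.24583213, 58.3035666 ]))
board plane [-7.30207641e-05  4.93702940e-03  9.92308484e+01]
((574.2318725585938, -8.325729370117188), (359.5721130371094, 170.33380126953125), 85.60716247558594)
board_mid [339.5 196.4] 0.64 [590.3 -26.4  98. ]
board_mid [427.8 228.3] 0.26 [ 479.  -345.2   98. ]
key_seat [426.7 227.9] 0.41 [ 487.5 -361.6   16. ]
foot_key [338.8 197.4] 0.6 [602.3 -26.6   0. ]
foot_key [428.4 228. ] 0.55 [ 488.6 -372.     0. ]
scene [[425.0, 0.0, 328.0], [0.0, 425.0, 198.0], [0.0, 0.0, 1.0]] -0.02605601068559967
key n 181 (array([ 486.41967167, -379.11003596]), np.float64(-2.645462351455853), array([14.33778198, 66.68267656])) [46.5283604  62.60707231 66.8768591 ] (array([ 486.63887722, -378.78597834]), np.float64(-2.6018905144797184), array([18.82687885, 74.70689444]))
board plane [1.73272345e-03 1.60005319e-02 1.00098509e+02]
((597.4066772460938, -161.93499755859375), (204.069091796875, 102.21363830566406), 36.46555709838867)
foot_screw [362.2 331.7] 0.48 [ 449.7 -424.7  122. ]
foot_screw [350.1 237.5] 0.44 [ 565.2 -164.4  122. ]
key_seat [362.7 329.8] 0.51 [ 488.4 -370.2   16. ]
foot_key [365.3 334.3] 0.66 [ 493.1 -376.6    0. ]
```

View pics/topc.png

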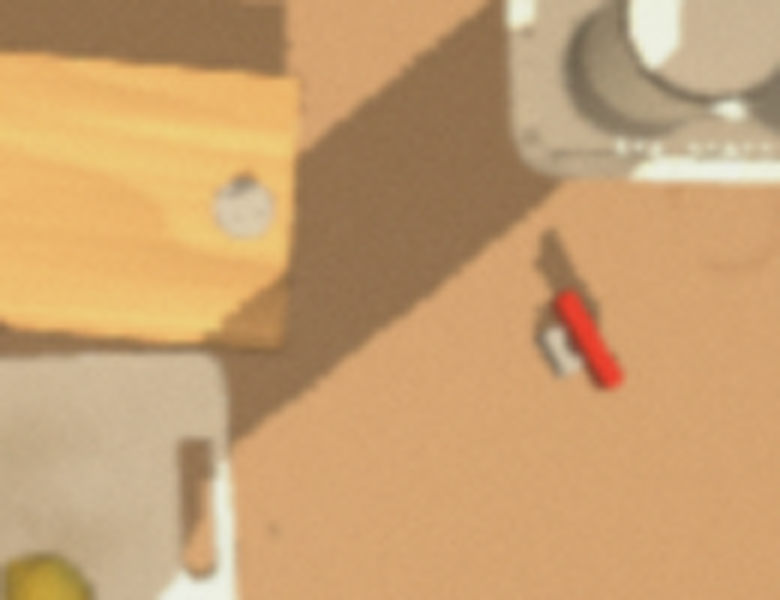

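View pics/scenec.png

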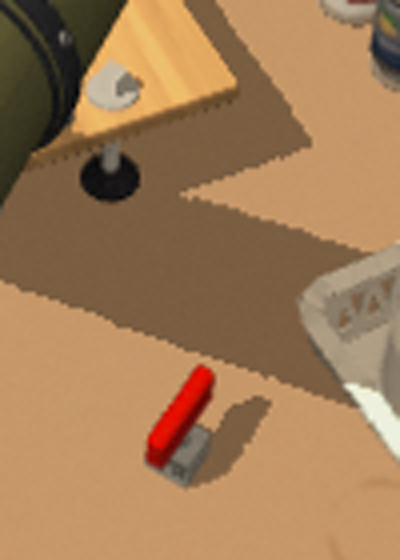

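```bash
cat >> h.py <<'E'
def go(x,y,z,psi=None):
    s=telemetry.read_state();r=R.from_quat(s['tool_rot']);d=np.array([x,y,z])-s['position']
    X=r.as_matrix()[:,0];cur=np.arctan2(X[1],X[0])
    t=0 if psi is None else -((psi-cur+np.pi)%(2*np.pi)-np.pi)
    print('clk',round(s['clock'],2),'pos',s['position'].round(1),'psi',cur.round(3),'j',s['joints'].round(2),'F',s['wrist_force'].round(1),'w',round(s['gripper_width'],1),'tilt',r.as_matrix()[:2,2].round(4))
    print('tool delta',r.inv().apply(d).round(1),'len',np.linalg.norm(d).round(0),'twist z',round(t,3),'corr',r.inv().apply([0,0,-1]).round(4)[:2])
E
python3 -c "
from h import *
go(562,-158,260)
go(496,335,150,-2.715)
"
```

```text
clk 2.1 pos [ 198.3 -566.3  231.2] psi -2.805 j [-0.9   0.04  0.08 -0.   -1.62 -0.33] F [ 0.2 -0.4 -0.1] w 85.0 tilt [-0.0001  0.0001]
tool delta [-478.2  265.1  -28.7] len 548.0 twist z 0 corr [-0.     -0.0001]
clk 2.1 pos [ 198.3 -566.3  231.2] psi -2.805 j [-0.9   0.04  0.08 -0.   -1.62 -0.33] F [ 0.2 -0.4 -0.1] w 85.0 tilt [-0.0001  0.0001]
tool delta [-578.8  752.2   81.3] len 953.0 twist z -0.09 corr [-0.     -0.0001]
```

play_rows(twist=[[0, 0, 0], [0, 0, 0], [0, 0, 0], [0, 0, 0], [0, 0, 0], [0, 0, 0], [0, 0, 0], [0, 0, -0.09]], translation=[[-54, 30, -4], [-54, 30, -4], [-54, 30, -4], [-54, 30, -4], [-54, 30, -4], [-54, 30, -4], [-54, 30, -4], [-54, 30, -4]], hand=[1, 1, 1, 1, 1, 1, 1, 1])

```text
clock: 3.1
position: [527.8, -195.2, 263.8]
tool_rot: [-0.213, 0.977, -0.0, 0.0]
wrist_force: [1.2, -0.9, 0.3]
gripper_width: 85.2
finger_force: 0.0
```

```bash
python3 -c "
from h import *
a=eyes.camera('top');b=eyes.camera('scene')
im=np.hstack([cv2.resize(p['pixels'][100:300,200:460,::-1],None,fx=1.5,fy=1.5) for p in (a,b)]);cv2.imwrite('pics/hov.png',im)
go(496,335,120,-2.715)
"
```

```text
clk 3.2 pos [ 529.3 -192.9  262.3] psi -2.708 j [ 0.01 -0.05  0.05 -0.   -1.67 -1.14] F [ 0.5  0.  -0.9] w 85.2 tilt [-0.001   0.0011]
tool delta [-191.8  492.8  142.9] len 548.0 twist z 0.007 corr [-0.0004 -0.0014]
```

View pics/hov.png

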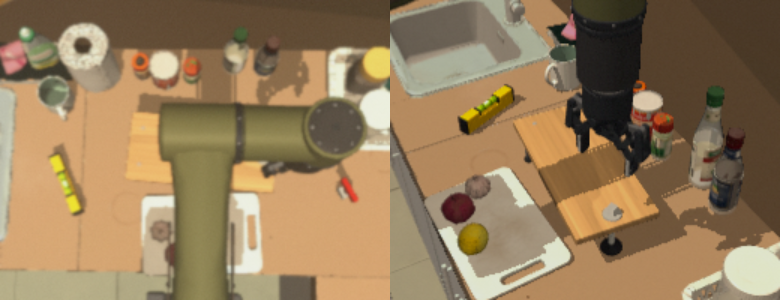

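The top view shows the arm hiding the board's middle; in the scene view (right half) the level at (487,108), the screw head at (612,212) and the robot-side half of the board stay visible, so I'll lay the level there.

```bash
python3 -c "
from h import *
L=[eyes.camera('scene') for _ in range(4)]
p=L[0];p['pixels']=np.mean([q['pixels'] for q in L],0).round().astype(np.uint8)
save(p,'screw',(325,215,375,275),10)
H=hsv(p);vv,uu=np.mgrid[:400,:640]
m=(abs(uu-265)<30)&(abs(vv-172)<25)&(H[...,0]>20)&(H[...,0]<33)&(H[...,1]>150)&(H[...,2]>150)
C=cloud(p,m);t=C[C[:,2]>36];print(m.sum(),pca(C),np.percentile(C[:,2],[2,50,98]),len(t),pca(t))
print(cv2.minAreaRect(t[:,:2].astype(np.float32)))
print((p['z_map'][228:250:1,338:362]).astype(int))
"
```

```text
140 (array([493.97341309, 331.99706129]), np.float64(-2.698459899761299), array([ 62.70329047, 153.85873085])) [22.79587596 41.03290774 46.64500761] 110 (array([493.13651332, 332.8487991 ]), np.float64(-2.7071564668023416), array([ 29.48599431, 153.93941169]))
((496.5408935546875, 335.1216735839844), (154.03802490234375, 29.275604248046875), 24.14889907836914)
[[1222 1219 1219 1223 1222 1220 1218 1220 1220 1217 1218 1219 1218 1215
  1219 1227 1220 1223 1225 1222 1216 1219 1215 1218]
 [1213 1221 1218 1223 1217 1217 1217 1220 1215 1218 1212 1218 1219 1217
  1216 1219 1220 1215 1215 1219 1213 1214 1219 1217]
 [1213 1216 1214 1213 1215 1212 1217 1214 1213 1213 1217 1215 1214 1212
  1212 1213 1213 1211 1215 1215 1215 1211 1215 1212]
 [1211 1208 1212 1210 1209 1209 1214 1209 1214 1212 1209 1211 1216 1212
  1211 1208 1214 1212 1210 1210 1209 1213 1214 1212]
 [1212 1206 1209 1212 1210 1212 1211 1207 1210 1206 1210 1210 1203 1211
  1210 1206 1209 1204 1213 1210 1208 1208 1205 1210]
 [1206 1209 1208 1207 1206 1207 1209 1207    0 1207 1200 1203 1206 1210
  1206 1205 1207 1205 1205 1205 1209 120
[... 1313 characters left out ...]
7 1170 1170 1179 1172
  1176 1176 1177 1176 1173 1173 1172 1177 1175 1175]
 [1174 1173 1173 1171 1172 1170 1168 1169 1173 1172 1169 1174 1169 1169
  1173 1175 1175 1175 1171 1175 1175 1170 1175 1175]
 [1168 1170 1168 1172 1169 1172 1169 1167 1166 1171 1167 1166 1168 1168
  1171 1166 1170 1174 1170 1169 1169 1167 1171 1173]
 [1168 1169 1166 1169 1164 1174 1166 1165 1166 1171 1166 1171 1166 1165
  1167 1166 1170 1166 1165 1167 1172 1170 1166 1173]
 [1163 1168 1166 1166 1165 1166 1164 1166 1166 1164 1163 1167 1165 1162
  1164 1163 1161 1162 1164 1165 1169 1167 1174 1176]
 [1164 1169 1161 1166 1160 1162 1162 1162 1162 1164 1162 1162 1165 1161
  1163 1163 1165 1163 1165 1171 1173 1170 1175 1176]]
```

View pics/screw.png

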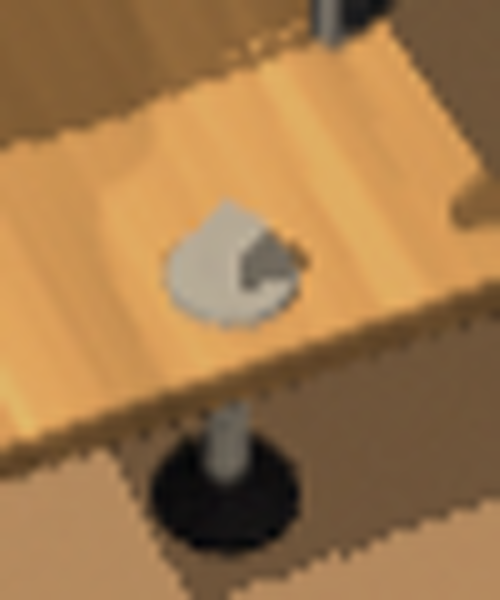

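The crop shows the head (200–300, 200–290) with one vertical edge at about x=243 facing the camera and its right face dark, so head yaw is roughly 0.57 mod π/2. Next: fetch the level.

play_rows(twist=[[0, 0, 0], [0, 0, 0], [0, 0, 0], [0, 0, 0], [0, 0, 0], [0, 0, 0], [0, 0, 0], [0, 0, 0]], translation=[[-22, 57, 12], [-22, 57, 12], [-22, 57, 12], [-22, 57, 12], [-22, 57, 12], [-22, 57, 12], [-22, 57, 12], [-16, 36, 20]], hand=[1, 1, 1, 1, 1, 1, 1, 0.7])

```text
clock: 4.4
position: [501.6, 270.6, 159.9]
tool_rot: [-0.211, 0.977, 0.001, 0.001]
wrist_force: [0.4, -0.5, 0.3]
gripper_width: 70.3
finger_force: 0.0
```

```bash
python3 -c "
from h import *
go(496.3,335.1,3,-2.715)
"
```

```text
clk 4.4 pos [501.6 270.6 159.9] psi -2.715 j [ 0.85 -0.04 -0.12  0.   -1.48 -1.99] F [ 0.4 -0.5  0.3] w 70.3 tilt [0.0017 0.0015]
tool delta [-21.5  60.8 157. ] len 170.0 twist z -0.0 corr [ 0.0021 -0.0007]
```

play_rows(twist=[[0, 0, 0], [0, 0, 0], [0, 0, 0], [0, 0, 0], [0, 0, 0], [0, 0, 0], [0, 0, 0], [0, 0, 0]], translation=[[-11, 29, 10], [-11, 29, 20], [0, 0, 40], [0, 0, 40], [0, 0, 26], [0, 0, 0], [0, 0, 0], [0, 0, 0]], hand=[0.7, 0.7, 0.7, 0.7, 0.7, 0.7, 0.7, 0.7])

```text
clock: 5.4
position: [498.4, 331.7, 25.4]
tool_rot: [-0.212, 0.977, 0.001, 0.001]
wrist_force: [-0.6, 0.3, 0.7]
gripper_width: 59.6
finger_force: 0.0
```

```bash
python3 -c "
from h import *
go(496.3,335.1,3,-2.715)
"
```

```text
clk 5.4 pos [498.4 331.7  25.4] psi -2.715 j [ 0.92  0.11 -0.22  0.   -1.24 -2.07] F [-0.6  0.3  0.7] w 59.6 tilt [0.0022 0.0023]
tool delta [ 0.5  3.9 22.4] len 23.0 twist z -0.0 corr [ 0.0029 -0.0012]
```

play_rows(twist=[[0.001, 0.003, 0], [0, 0, 0], [0, 0, 0], [0, 0, 0], [0, 0, 0], [0, 0, 0], [0, 0, 0], [0, 0, 0]], translation=[[0.5, 4, 12], [0, 0, 10.5], [0, 0, 0], [0, 0, 0], [0, 0, 0], [0, 0, 0], [0, 0, 0], [0, 0, 0]], hand=[0.7, 0.7, 0.6, 0, 0, 0, 0, 0])

```text
clock: 6.4
position: [495.4, 335.0, 1.3]
tool_rot: [-0.212, 0.977, -0.001, -0.001]
wrist_force: [-1.3, 1.0, 1.7]
gripper_width: 24.9
finger_force: 61.1
```

```bash
python3 -c "
from h import *
go(496.3,335.1,3,-2.715)
# place target: board centre + (-45 x, +85 y)
a=-0.0767;c,s=np.cos(a),np.sin(a)
print(574.2+c*-45-s*85,-8.3+s*-45+c*85)
"
```

```text
clk 6.4 pos [495.4 335.    1.3] psi -2.715 j [ 0.93  0.13 -0.24 -0.   -1.2  -2.07] F [-1.3  1.   1.7] w 24.9 tilt [-0.0018 -0.0014]
tool delta [-0.8 -0.2 -1.7] len 2.0 twist z 0.0 corr [-0.0023  0.0006]
535.8454097767394 79.89821658517684
```

play_rows(twist=[[0, -0.002, 0], [0, 0, -0.178], [0, 0, -0.178], [0, 0, 0], [0, 0, 0], [0, 0, 0], [0, 0, 0], [0, 0, 0]], translation=[[0, 0, -50], [0, 0, -50], [0, 0, -45], [30, -42, 0], [30, -42, 0], [30, -42, 0], [30, -42, 0], [31, -42, 0]], hand=[0, 0, 0, 0, 0, 0, 0, 0])

```text
clock: 7.4
position: [536.0, 77.8, 145.2]
tool_rot: [-0.382, 0.924, -0.0, -0.001]
wrist_force: [1.1, 0.7, -2.2]
gripper_width: 24.9
finger_force: 60.6
```

play_rows(twist=[[0, 0, -0.178], [0, 0, -0.178], [0, 0, -0.178], [0, 0, -0.177], [0, 0, 0], [0, 0, 0], [0, 0, 0], [0, 0, 0]], translation=[[0, 0, 0], [0, 0, 0], [0, 0, 0], [0, 0, 0], [0, 0, 20], [0, 0, 0], [0, 0, 0], [0, 0, 0]], hand=[0, 0, 0, 0, 0, 0, 0, 0])

```text
clock: 8.4
position: [536.7, 79.6, 126.5]
tool_rot: [-0.679, 0.734, -0.0, -0.0]
wrist_force: [0.3, 0.9, -2.3]
gripper_width: 25.2
finger_force: 60.6
```

```bash
python3 -c "
from h import *
go(535.8,79.9,102,-1.648)
"
```

```text
clk 8.4 pos [536.7  79.6 126.5] psi -1.649 j [ 0.52 -0.1  -0.24  0.   -1.43 -0.6 ] F [ 0.3  0.9 -2.3] w 25.2 tilt [ 0.     -0.0012]
tool delta [-0.3  0.9 24.5] len 24.0 twist z -0.001 corr [-0.0012  0.0001]
```

play_rows(twist=[[0, 0, 0], [0, 0, 0], [0, 0, 0], [0, 0, 0], [0, 0, 0], [0, 0, 0], [0, 0, 0], [0, 0, 0]], translation=[[0, 0, 12], [0, 0, 10], [0, 0, 1], [0, 0, 1], [0, 0, 0.5], [0, 0, 0.5], [0, 0, 0], [0, 0, 0]], hand=[0, 0, 0, 0, 0, 0, 0, 0])

```text
clock: 9.4
position: [536.5, 79.5, 101.2]
tool_rot: [-0.679, 0.734, -0.0, -0.001]
wrist_force: [0.9, -0.3, -1.6]
gripper_width: 25.0
finger_force: 60.7
```

play_rows(twist=[[0, 0, 0], [0, 0, 0], [0, 0, 0], [0, 0, 0], [0, 0, 0], [0, 0, 0], [0, 0, 0], [0, 0, 0]], translation=[[0, 0, 0.6], [0, 0, 0.6], [0, 0, 0], [0, 0, 0], [0, 0, 0], [0, 0, 0], [0, 0, 0], [0, 0, 0]], hand=[0, 0, 0, 0, 0.6, 0.7, 0.7, 0.7])

```text
clock: 10.4
position: [536.4, 79.5, 99.7]
tool_rot: [-0.679, 0.734, -0.0, -0.001]
wrist_force: [0.1, -0.8, 0.4]
gripper_width: 59.9
finger_force: 0.0
```

```bash
python3 -c "
from h import *
go(487,-373,110,-2.64)
p=eyes.camera('scene');save(p,'placed',(220,120,420,270),4)
"
```

```text
clk 10.4 pos [536.4  79.5  99.7] psi -1.648 j [ 0.52 -0.09 -0.28  0.   -1.38 -0.6 ] F [ 0.1 -0.8  0.4] w 59.9 tilt [-0.0007 -0.0014]
tool delta [454.9  14.5  -9.6] len 455.0 twist z 0.992 corr [-0.0014 -0.0006]
```

View pics/placed.png

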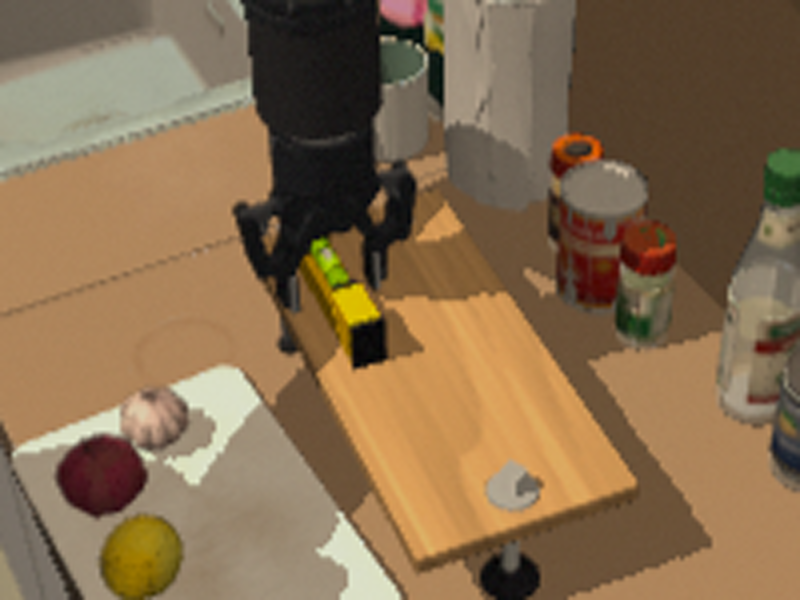

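play_rows(twist=[[0, 0, 0], [0, 0, 0], [0, 0, 0], [0, 0, 0], [0, 0, 0], [0, 0, 0], [0, 0, 0], [0, 0, 0]], translation=[[0, 0, -50], [0, 0, -60], [60, 2, 0], [60, 2, 0], [60, 2, 0], [60, 2, 0], [60, 2, 0], [60, 2, 0]], hand=[0.7, 0.7, 0.7, 0.7, 0.7, 0.7, 0.7, 0.7])

```text
clock: 11.45
position: [496.4, -280.3, 210.6]
tool_rot: [-0.679, 0.734, -0.001, -0.0]
wrist_force: [0.9, 1.6, -0.2]
gripper_width: 59.7
finger_force: 0.0
```

play_rows(twist=[[0, 0, 0], [0, 0, 0], [0, 0, 0.166], [0, 0, 0.166], [0, 0, 0.166], [0, 0, 0.166], [0, 0, 0.166], [0, 0, 0.166]], translation=[[48, 1, 0], [48, 1, 0], [0, 0, 20], [0, 0, 20], [0, 0, 20], [0, 0, 20], [0, 0, 20], [0, 0, 10]], hand=[0.7, 0.7, 0.7, 0.7, 0.7, 0.7, 0.7, 0.7])

```text
clock: 12.45
position: [486.9, -373.8, 98.9]
tool_rot: [-0.244, 0.97, 0.0, -0.001]
wrist_force: [0.1, 0.1, 0.6]
gripper_width: 60.2
finger_force: 0.0
```

```bash
python3 -c "
from h import *
go(490,-374,31,-2.645)
for n in ('scene','top'):
    p=eyes.camera(n);H=hsv(p);vv,uu=np.mgrid[:400,:640]
    u0,v0=(366,325) if n=='scene' else (432,226)
    m=(abs(uu-u0)<20)&(abs(vv-v0)<20)&((H[...,0]<8)|(H[...,0]>174))&(H[...,1]>180)
    C=cloud(p,m)
    if len(C)>5:
        t=C[C[:,2]>60];print(n,m.sum(),len(t),pca(t),cv2.minAreaRect(t[:,:2].astype(np.float32)))
    for q in nets.pinpoint(p,'foot_key')[:1]+nets.pinpoint(p,'key_seat')[:1]: print(q['xy'],q['confidence'],world(p,q['xy'],z=0),world(p,q['xy'],z=16))
# level + bubble look
p=eyes.camera('top');q=eyes.camera('scene')
a=cv2.resize(p['pixels'][150:210,270:350,::-1],None,fx=5,fy=5,interpolation=cv2.INTER_CUBIC);b=cv2.resize(q['pixels'][165:225,280:360,::-1],None,fx=5,fy=5,interpolation=cv2.INTER_CUBIC)
cv2.imwrite('pics/bub.png',np.hstack([a,b]))
"
```

```text
clk 12.45 pos [ 486.9 -373.8   98.9] psi -2.649 j [-0.33  0.1  -0.09  0.   -1.38 -0.75] F [0.1 0.1 0.6] w 60.2 tilt [-0.0023 -0.0003]
tool delta [-2.8 -1.7 67.9] len 68.0 twist z -0.004 corr [-0.0021 -0.0008]
scene 187 128 (array([ 488.36028504, -376.676702  ]), np.float64(-2.6567472051883523), array([13.5482359, 64.6014026])) ((489.02374267578125, -375.8844299316406), (64.56916809082031, 13.261247634887695), 27.110654830932617)
[363.7, 333.2] 0.62 [ 491.05239266 -372.02672197    0.        ] [ 485.76400049 -379.55822973   16.        ]
[361.8, 328.8] 0.88 [ 4.93118326e+02 -3.58991710e+02  1.13686838e-13] [ 487.79650907 -366.73411368   16.        ]
top 23 23 (array([ 504.72976134, -361.81047099]), np.float64(-2.6963562673735417), array([36.03165926, 59.62369042])) ((492.538818359375, -370.3478088378906), (52.26860427856445, 36.310115814208984), 65.79467010498047)
[235.7, 171.8] 0.64 [698.76903919 383.74010403   0.        ] [695.19965672 379.95765444  16.        ]
[428.3, 229.6] 0.45 [ 482.48610249 -371.45262348    0.        ] [ 481.15189257 -367.43054592   16.        ]
```

View pics/bub.png

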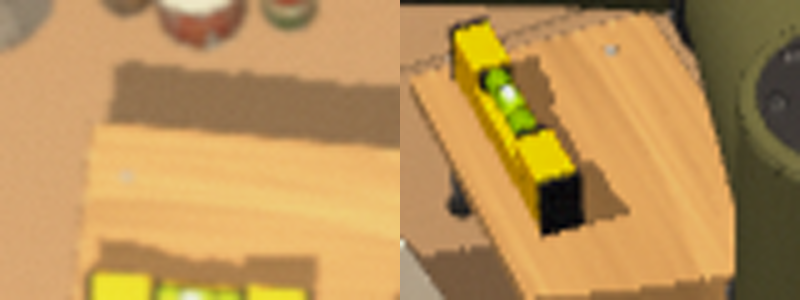

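play_rows(twist=[[0.001, -0.002, 0.011], [0, 0, 0], [0, 0, 0], [0, 0, 0], [0, 0, 0], [0, 0, 0], [0, 0, 0], [0, 0, 0]], translation=[[-1.3, -2, 25], [0, 0, 25], [0, 0, 17], [0, 0, 0], [0, 0, 0], [0, 0, 0], [0, 0, 0], [0, 0, 0]], hand=[0.7, 0.7, 0.7, 0.6, 0, 0, 0, 0])

```text
clock: 13.85
position: [490.2, -375.7, 34.9]
tool_rot: [-0.241, 0.97, -0.002, 0.001]
wrist_force: [-0.2, 1.0, 5.8]
gripper_width: 13.2
finger_force: 59.4
```

```bash
python3 -c "
from h import *
go(489,-375,31,-2.66)
go(562.5,-158,180,-1.0)
"
```

```text
clk 13.85 pos [ 490.2 -375.7   34.9] psi -2.654 j [-0.33  0.15 -0.16  0.   -1.26 -0.75] F [-0.2  1.   5.8] w 13.2 tilt [ 0.0035 -0.0024]
tool delta [0.8 1.2 3.9] len 4.0 twist z 0.006 corr [0.002  0.0037]
clk 13.85 pos [ 490.2 -375.7   34.9] psi -2.654 j [-0.33  0.15 -0.16  0.   -1.26 -0.75] F [-0.2  1.   5.8] w 13.2 tilt [ 0.0035 -0.0024]
tool delta [-166.   158.  -145.4] len 271.0 twist z -1.654 corr [0.002  0.0037]
```

play_rows(twist=[[-0.004, 0.002, 0], [0, 0, 0], [0, 0, 0], [0, 0, 0], [0, 0, 0], [0, 0, 0], [0, 0, 0], [0, 0, -0.182]], translation=[[0, 0, -50], [0, 0, -50], [0, 0, -46], [-41, 39, 0], [-41, 39, 0], [-41, 39, 0], [-30, 29, 0], [0, 0, 0]], hand=[0, 0, 0, 0, 0, 0, 0, 0])

```text
clock: 14.85
position: [557.0, -171.7, 178.5]
tool_rot: [-0.332, 0.943, 0.002, -0.001]
wrist_force: [-0.4, -0.4, -2.0]
gripper_width: 13.2
finger_force: 59.2
```

play_rows(twist=[[0, 0, -0.184], [0, 0, -0.184], [0, 0, -0.184], [0, 0, -0.184], [0, 0, -0.184], [0, 0, -0.184], [0, 0, -0.184], [0, 0, -0.184]], translation=[[0, 0, 0], [0, 0, 0], [0, 0, 0], [0, 0, 0], [0, 0, 0], [0, 0, 0], [0, 0, 0], [0, 0, 0]], hand=[0, 0, 0, 0, 0, 0, 0, 0])

```text
clock: 15.85
position: [556.2, -174.5, 178.6]
tool_rot: [0.879, -0.477, -0.002, -0.0]
wrist_force: [0.6, 0.6, -2.1]
gripper_width: 12.9
finger_force: 59.1
```

```bash
python3 -c "
from h import *
go(562.5,-158,165,-1.0)
L=[eyes.camera('scene') for _ in range(3)];p=L[0]
p['z_map']=np.median([q['z_map'] for q in L],0);vv,uu=np.mgrid[:400,:640]
C=cloud(p,(abs(uu-348)<20)&(abs(vv-241)<20))
t=C[(C[:,2]>115)&(C[:,2]<130)&(np.hypot(C[:,0]-562,C[:,1]+158)<25)]
print(len(t),t.mean(0),np.percentile(t,[5,50,95],axis=0).round(1).tolist())
H=hsv(p);r=(abs(uu-348)<45)&(abs(vv-225)<45)&((H[...,0]<8)|(H[...,0]>174))&(H[...,1]>180)
C=cloud(p,r);print('red',r.sum(),C.mean(0),cv2.minAreaRect(C[:,:2].astype(np.float32)),np.percentile(C[:,2],[2,98]))
save(p,'align',(300,170,400,270),6)
"
```

```text
clk 15.85 pos [ 556.2 -174.5  178.6] psi -0.995 j [ 0.04 -0.   -0.05 -0.   -1.52  0.54] F [ 0.6  0.6 -2.1] w 12.9 tilt [-0.0037  0.0021]
tool delta [-10.4 -14.3  13.6] len 22.0 twist z 0.005 corr [ 0.0038 -0.0019]<string>:8: RuntimeWarning: Mean of empty slice.
  ret = um.true_divide(
Traceback (most recent call last):
IndexError: index -1 is out of bounds for axis 0 with size 0
```

```bash
python3 -c "
from h import *
p=eyes.camera('scene')
print(world(p,(348.0,237.5),z=122),world(p,(347.7,242.9),z=100))
E=np.array(p['extrinsics']);c=-E[:3,:3].T@E[:3,3]
def px(w):
    q=E[:3,:3]@np.array(w)+E[:3,3];s=q[:2]/q[2];s=s*(1+p['k1']*(s@s));return np.array([p['mtx'][0][0]*s[0]+p['mtx'][0][2],p['mtx'][1][1]*s[1]+p['mtx'][1][2]])
# render vertical edge & top peak for yaws (crop coords x10)
for a in np.arange(0.3,0.95,0.1):
    o=[]
    for k in range(4):
        b=a+np.pi/4+k*np.pi/2;d=np.array([np.cos(b),np.sin(b)])
        o.append([((px([562.5+9.9*d[0],-158+9.9*d[1],z])-[325,215]+.5)*10).round().astype(int).tolist() for z in (119,101)])
    print(round(a,2),o)
H=hsv(p);vv,uu=np.mgrid[:400,:640];r=(abs(uu-348)<45)&(abs(vv-225)<45)&((H[...,0]<8)|(H[...,0]>174))&(H[...,1]>180)
C=cloud(p,r);print('red',r.sum(),C.mean(0) if len(C) else 0,cv2.minAreaRect(C[:,:2].astype(np.float32)) if len(C) else 0)
save(p,'align',(300,170,400,270),6)
g=cv2.imread('pics/screw.png',0);print(g[195:300:7,195:315:8])
"
```

```text
[ 560.16583069 -161.74597892  122.        ] [ 559.68564836 -161.7186231   100.        ]
0.3 [[[235, 199], [234, 242]], [[199, 225], [199, 269]], [[236, 252], [235, 296]], [[272, 225], [270, 269]]]
0.4 [[[231, 199], [230, 243]], [[200, 228], [199, 272]], [[240, 252], [239, 296]], [[271, 223], [270, 266]]]
0.5 [[[228, 199], [226, 243]], [[200, 231], [200, 274]], [[244, 252], [242, 296]], [[271, 220], [269, 264]]]
0.6 [[[224, 200], [223, 244]], [[201, 233], [200, 277]], [[247, 251], [246, 295]], [[270, 217], [268, 261]]]
0.7 [[[221, 201], [220, 245]], [[203, 236], [202, 280]], [[251, 250], [249, 294]], [[268, 215], [267, 259]]]
0.8 [[[218, 202], [217, 246]], [[204, 238], [203, 282]], [[254, 249], [252, 293]], [[267, 212], [265, 256]]]
0.9 [[[215, 203], [214, 247]], [[206, 241], [205, 284]], [[257, 248], [255, 291]], [[265, 210], [263, 254]]]
red 234 [685.51126749 -58.75783862 121.02359353] ((662.02587890625, -78.04612731933594), (362.280029296875, 78.2744369506836), 44.29507064819336)
[[173 174 173 172 171 173 173 175 176 174 173 172 171 168 167]
 [172 174 174 173 171 173 173 175 176 175 173 171 172 169 165]
 [171 174 174 172 171 172 172 174 176 176 174 172 172 170 166]
 [170 173 172 170 170 170 170 171 174 176 176 174 172 170 168]
 [169 171 170 169 170 170 170 170 172 177 180 175 171 171 170]
 [170 170 170 170 171 170 171 177 163 145 153 176 180 174 170]
 [171 170 169 170 171 172 175 171 140 111 121 159 165 167 173]
 [171 170 170 170 171 173 177 147 114 104 109 128 126 148 176]
 [171 169 169 170 172 172 151 121 104 104 106 112 103 118 154]
 [171 169 169 170 173 170 124 104 103 106 107 106  97  98 127]
 [171 168 167 169 174 169 115 102 105 106 107 107 107 104 123]
 [171 169 168 169 173 168 115 103 103 101 102 100 111 134 157]
 [171 170 170 170 173 169 112  95 113 132 130 132 128 151 178]
 [171 171 171 171 173 170 122 105 136 171 167 168 136 146 179]
 [171 172 171 170 171 172 156 150 160 174 173 159 117 134 179]]
```

View pics/align.png

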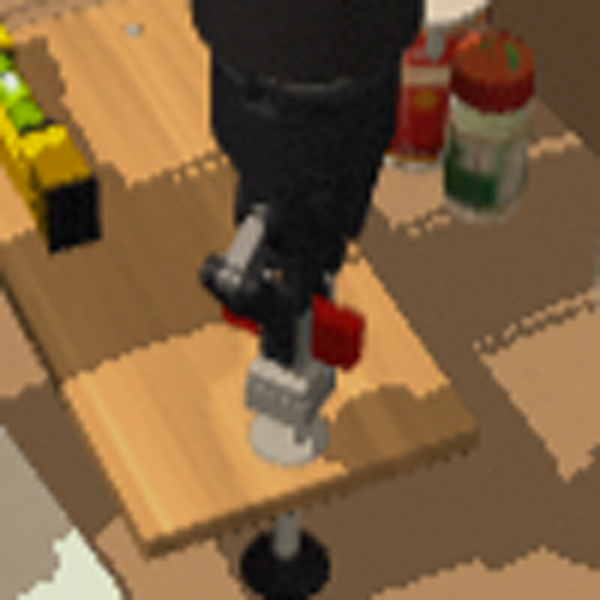

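The align view shows the key held upright, its socket at (290,395) just in front of the head, over the flange at (289,440); the level's vial at (15,90) stays visible. I'll check the socket's projection and use it as the relative calibration.

```bash
cat >> h.py <<'E'
def px(p,w):
    E=np.array(p['extrinsics']);K=p['mtx'];q=E[:3,:3]@np.array(w)+E[:3,3];s=q[:2]/q[2];s=s*(1+p['k1']*(s@s));return np.array([K[0][0]*s[0]+K[0][2],K[1][1]*s[1]+K[1][2]])
E
python3 -c "
from h import *
p=eyes.camera('scene');im=cv2.imread('pics/align.png')
def P(w): return tuple(((px(p,w)-[300,170]+.5)*6).round().astype(int).tolist())
for z in (143.7,169.7):
    pts=[P([556.2+21.2*np.cos(-.995+np.pi/4+k*np.pi/2),-174.5+21.2*np.sin(-.995+np.pi/4+k*np.pi/2),z]) for k in range(4)]
    cv2.polylines(im,[np.array(pts)],True,(255,0,255),1)
t=np.linspace(0,6.3,40)
for c,col in (((562.5,-158),(255,0,0)),((560.2,-161.7),(0,255,0))):
    cv2.polylines(im,[np.array([P([c[0]+18*np.cos(a),c[1]+18*np.sin(a),100]) for a in t])],False,col,1)
cv2.imwrite('pics/ov.png',cv2.resize(im[310:490,210:370],None,fx=4,fy=4))
"
```

```text
(no output)
```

View pics/ov.png

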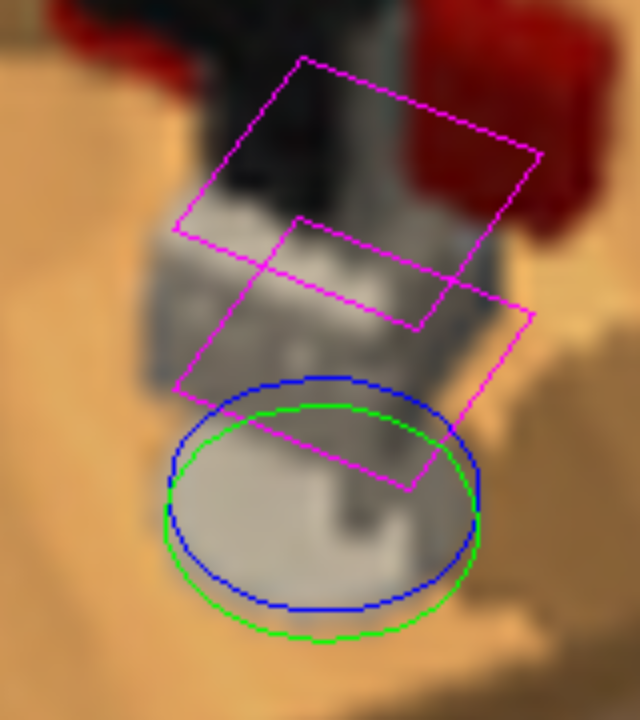

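Overlay: flange matches the (562.5,−158) circle within about 1 mm, and the socket sits roughly 3.5 mm along −tool x from the TCP (observed corner (145,390) vs predicted (175,390)). I'll correct for this offset.

```bash
python3 -c "
from h import *
go(563.6,-160.7,160,-1.065)
"
```

```text
clk 16.1 pos [ 556.4 -174.7  179.2] psi -1.004 j [ 0.04 -0.   -0.05 -0.   -1.52  0.53] F [ 0.5 -0.4 -2.3] w 12.7 tilt [-0.0027  0.0017]
tool delta [ -7.9 -13.6  19.2] len 25.0 twist z 0.061 corr [ 0.0029 -0.0014]
```

play_rows(twist=[[0.001, 0.003, 0.06], [0, 0, 0], [0, 0, 0], [0, 0, 0], [0, 0, 0], [0, 0, 0], [0, 0, 0], [0, 0, 0]], translation=[[-8, -13.6, 0], [0, 0, 19], [0, 0, 4], [0, 0, 2], [0, 0, 2], [0, 0, 2], [0, 0, 0], [0, 0, 0]], hand=[0, 0, 0, 0, 0, 0, 0, 0])

```text
clock: 17.1
position: [564.4, -161.1, 152.9]
tool_rot: [0.863, -0.506, 0.002, -0.0]
wrist_force: [-0.4, 1.7, 7.1]
gripper_width: 12.9
finger_force: 60.5
```

```bash
python3 -c "
from h import *
go(563.6,-160.7,150,-1.065);print(telemetry.read_state()['ft_torque'])
"
```

```text
clk 17.1 pos [ 564.4 -161.1  152.9] psi -1.061 j [ 0.06  0.01 -0.09  0.   -1.47  0.45] F [-0.4  1.7  7.1] w 12.9 tilt [ 0.0036 -0.0015]
tool delta [-0.7  0.5  2.9] len 3.0 twist z 0.004 corr [-0.003   0.0024]
[0.74501341 0.20036964 0.0166967 ]
```

play_rows(twist=[[0, 0, 0], [0, 0, -0.05], [0, 0, -0.05], [0, 0, 0], [0, 0, 0], [0, 0, 0], [0, 0, 0], [0, 0, 0]], translation=[[-0.7, -0.4, 1], [0, 0, 0], [0, 0, 0], [0, 0, 0], [0, 0, 0], [0, 0, 0], [0, 0, 0], [0, 0, 0]], hand=[0, 0, 0, 0, 0, 0, 0, 0])

```text
clock: 18.1
position: [564.5, -159.4, 149.6]
tool_rot: [0.887, -0.463, 0.001, -0.001]
wrist_force: [4.8, 2.8, -0.5]
gripper_width: 13.0
finger_force: 59.3
```

```bash
python3 -c "
from h import *
go(563.6,-160.7,150,-1.065);print(telemetry.read_state()['ft_torque'])
"
```

```text
clk 18.1 pos [ 564.5 -159.4  149.6] psi -0.962 j [ 0.07  0.01 -0.1   0.   -1.46  0.54] F [ 4.8  2.8 -0.5] w 13.0 tilt [0.0023 0.0001]
tool delta [ 0.5  1.5 -0.4] len 2.0 twist z 0.103 corr [-0.0013  0.0019]
[ 1.01640511 -1.82826421 -0.04607605]
```

play_rows(twist=[[0, 0, 0], [0, 0, 0], [0, 0, 0], [0, 0, 0], [0, 0, 0], [0, 0, 0], [0, 0, 0], [0, 0, 0]], translation=[[0.3, -2, 0], [0, 0, 2], [0, 0, 2], [0, 0, 2], [0, 0, 2], [0, 0, 0], [0, 0, 0], [0, 0, 0]], hand=[0, 0, 0, 0, 0, 0, 0, 0])

```text
clock: 19.1
position: [565.3, -159.0, 141.4]
tool_rot: [0.887, -0.462, -0.0, 0.0]
wrist_force: [-0.1, 1.4, -2.2]
gripper_width: 13.5
finger_force: 59.1
```

```bash
python3 -c "
from h import *
go(564,-159,141,-0.962);print(telemetry.read_state()['ft_torque'])
"
```

```text
clk 19.1 pos [ 565.3 -159.   141.4] psi -0.961 j [ 0.07  0.01 -0.1   0.   -1.45  0.54] F [-0.1  1.4 -2.2] w 13.5 tilt [-0.0003 -0.0005]
tool delta [-0.8  1.1  0.4] len 1.0 twist z 0.001 corr [-0.0003 -0.0006]
[ 0.27383987  0.20249499 -0.0520699 ]
```

play_rows(twist=[[0, 0, 0], [0, 0, 0], [0, 0, 0], [0, 0, 0], [0, 0, 0], [0, 0, 0], [0, 0, 0], [0, 0, 0]], translation=[[0, 0, 1], [0, 0, 1], [0, 0, 1], [0, 0, 1], [0, 0, 0], [0, 0, 0], [0, 0, 0], [0, 0, 0]], hand=[0, 0, 0, 0, 0, 0, 0, 0])

```text
clock: 20.1
position: [565.8, -159.4, 139.8]
tool_rot: [0.887, -0.462, 0.001, 0.0]
wrist_force: [-4.9, 1.9, 8.5]
gripper_width: 13.0
finger_force: 60.6
```

```bash
cat > bub.py <<'E'
from h import *
L=[];F=[]
for _ in range(3): L.append(eyes.camera('scene'));F.append(telemetry.read_state()['wrist_force'])
p=L[0];im=np.mean([q['pixels'] for q in L],0)
np.save('im.npy',im)
s=telemetry.read_state();go(*s['position']);print('F',np.mean(F,0).round(2),'T',s['ft_torque'].round(3))
# profile along the level axis: centre (536.4,79.5), axis 85.6 deg, vial top z=board 99.9+40
d=np.array([np.cos(1.494),np.sin(1.494)]);n=np.array([-d[1],d[0]])
ts=np.arange(-85,86,2.5);prof=[]
for t in ts:
    acc=[]
    for o in (-2,0,2):
        u,v=px(p,[*(np.array([536.4,79.5])+t*d+o*n),140]);acc.append(cv2.remap(im.astype(np.float32),np.float32([[u]]),np.float32([[v]]),cv2.INTER_CUBIC)[0,0])
    prof.append(np.mean(acc,0))
prof=np.array(prof)
if __name__=='__main__':
    for t,c in zip(ts,prof): print(t,c.round().astype(int),end=' | ')
E
python3 bub.py; python3 -c "
import numpy as np,cv2
im=np.load('im.npy').astype(np.uint8)[160:220,280:350,::-1]
cv2.imwrite('pics/vial.png',cv2.resize(im,None,fx=10,fy=10,interpolation=cv2.INTER_CUBIC))"
```

```text
clk 20.25 pos [ 565.7 -159.4  139.7] psi -0.961 j [ 0.07  0.01 -0.11  0.   -1.45  0.54] F [-4.2  1.6  8. ] w 13.0 tilt [ 0.0021 -0.0017]
tool delta [0. 0. 0.] len 0.0 twist z 0 corr [-0.0026  0.0007]
F [-4.09  1.85  8.05] T [ 0.724  1.691 -0.065]
-85.0 [9 8 9] | -82.5 [10 10 13] | -80.0 [27 22 16] | -77.5 [60 44 14] | -75.0 [111  80   6] | -72.5 [155 112   0] | -70.0 [174 125  -1] | -67.5 [169 121   0] | -65.0 [168 120   0] | -62.5 [168 120   0] | -60.0 [168 120   0] | -57.5 [168 120   0] | -55.0 [169 121   0] | -52.5 [169 121   0] | -50.0 [168 120   0] | -47.5 [167 119   0] | -45.0 [167 120   0] | -42.5 [169 122   0] | -40.0 [169 123  -1] | -37.5 [153 114   0] | -35.0 [114  90   7] | -32.5 [70 65 17] | -30.0 [74 83 14] | -27.5 [109 129   3] | -25.0 [130 160   0] | -22.5 [133 171  -2] | -20.0 [126 166  -2] | -17.5 [124 160   0] | -15.0 [127 162   0] | -12.5 [129 158  -2] | -10.0 [126 148  -2] | -7.5 [127 146   0] | -5.0 [147 174  -2] | -2.5 [163 194  -2] | 0.0 [168 199  19] | 2.5 [172 201  70] | 5.0 [186 206 135] | 7.5 [193 199 172] | 10.0 [192 192 171] | 12.5 [181 184 150] | 15.0 [177 186 138] | 17.5 [167 185 104] | 20.0 [146 177  46] | 22.5 [119 158  -1] | 25.0 [111 152  -8] | 27.5 [112 147   1] | 30.0 [106 124   5] | 32.5 [116 111   4] | 35.0 [161 135   1] | 37.5 [210 178   0] | 40.0 [233 201   0] | 42.5 [226 198   0] | 45.0 [223 194   0] | 47.5 [223 194   0] | 50.0 [223 193   0] | 52.5 [224 193   0] | 55.0 [224 195   0] | 57.5 [224 196   0] | 60.0 [223 195   0] | 62.5 [223 195   0] | 65.0 [224 195   0] | 67.5 [225 196   0] | 70.0 [225 197   0] | 72.5 [224 197  -2] | 75.0 [217 192  -5] | 77.5 [165 146   7] | 80.0 [105  88  31] | 82.5 [96 73 59] | 85.0 [143 108  82] |
```

View pics/vial.png

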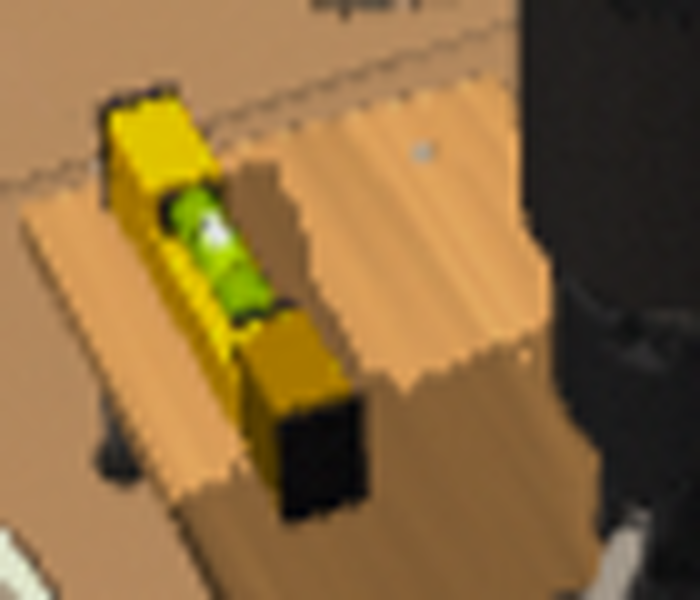

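The vial crop shows the bubble (215,230) toward the far sled end, with the near black line at about (228,265): offset about +7 mm, so clockwise turning is needed. Pressing force reads about 8 N.

play_rows(twist=[[0, 0, 0], [0, 0, 0.1], [0, 0, 0.1], [0, 0, 0.1], [0, 0, 0.1], [0, 0, 0.1], [0, 0, 0.1], [0, 0, 0]], translation=[[-1.3, 0.9, 0.4], [0, 0.35, 0], [0, 0.35, 0], [0, 0.35, 0], [0, 0.35, 0], [0, 0.35, 0], [0, 0.35, 0], [0, 0, 0]], hand=[0, 0, 0, 0, 0, 0, 0, 0])

```text
clock: 21.25
position: [563.9, -159.3, 139.9]
tool_rot: [0.71, -0.704, 0.003, -0.002]
wrist_force: [0.1, 1.7, 7.3]
gripper_width: 13.5
finger_force: 60.4
```

play_rows(twist=[[0, 0, 0], [0, 0, 0], [0, 0, 0], [0, 0, 0], [0, 0, 0], [0, 0, 0], [0, 0, 0], [0, 0, 0]], translation=[[0, 0, 0], [0, 0, 0], [0, 0, 0], [0, 0, 0], [0, 0, 0], [0, 0, 0], [0, 0, 0], [0, 0, 0]], hand=[0, 0, 0, 0, 0, 0, 0, 0])

```text
clock: 22.25
position: [564.0, -159.3, 139.9]
tool_rot: [0.711, -0.703, 0.003, -0.002]
wrist_force: [0.6, 2.6, 6.5]
gripper_width: 12.9
finger_force: 60.4
```

```bash
cat > b2.py <<'E'
from bub import *
f=np.arange(-30,34,0.5)
B=np.interp(f,ts,prof[:,2]);G=np.interp(f,ts,prof[:,1]);h=B.max()/2
on=f[B>h];print('blue half',on.min(),on.max(),'c',(on.min()+on.max())/2,'thr40',f[B>40].min(),f[B>40].max(),(f[B>40].min()+f[B>40].max())/2,'centroid',(f*B.clip(0)).sum()/B.clip(0).sum())
k=(ts>-36)&(ts<36)
print('G',[(float(t),int(g)) for t,g in zip(ts[k],prof[k,1])]);print('B',prof[k,2].round().astype(int))
E
python3 b2.py
```

```text
clk 22.4 pos [ 564.  -159.3  139.9] psi -1.56 j [ 0.07  0.01 -0.12  0.   -1.44 -0.06] F [0.6 2.2 6.2] w 12.8 tilt [ 0.0062 -0.0015]
tool delta [0. 0. 0.] len 0.0 twist z 0 corr [-0.0016  0.0062]
F [0.14 1.99 6.5 ] T [ 0.741 -0.295 -0.054]
blue half 2.0 14.5 c 8.25 thr40 -0.5 16.0 7.75 centroid 7.131897981686899
G [(-35.0, 101), (-32.5, 69), (-30.0, 72), (-27.5, 115), (-25.0, 158), (-22.5, 173), (-20.0, 167), (-17.5, 160), (-15.0, 161), (-12.5, 151), (-10.0, 130), (-7.5, 132), (-5.0, 174), (-2.5, 202), (0.0, 207), (2.5, 205), (5.0, 209), (7.5, 204), (10.0, 203), (12.5, 185), (15.0, 144), (17.5, 127), (20.0, 152), (22.5, 160), (25.0, 153), (27.5, 145), (30.0, 126), (32.5, 117), (35.0, 141)]
B [  4  14  17   9   2  -2  -2   0   0  -2  -1   3   2  15  52  99 146 169
 170 140  71  -2 -12  -1  -1   1   5   5   1]
```

```bash
python3 - <<'E'
from h import *
for n in('top','scene'):
    p=eyes.camera(n)
    d=np.array([np.cos(1.494),np.sin(1.494)])
    for t in (-60,-30,0,30,60):
        u,v=px(p,[*(np.array([536.4,79.5])+t*d),142]);iu,iv=int(round(u)),int(round(v))
        print(n,t,(u.round(1),v.round(1)),p['pixels'][iv,iu],p['z_map'][iv,iu].round(0))
    for f in (nets.spot_in,nets.cut_out,nets.pinpoint):
        for q in f(p,'bubble')[:1]: print(f.__name__,np.round(q['xy'],2),round(q['confidence'],2),q['pixels'].sum() if 'pixels' in q else '',world(p,q['xy'],z=141).round(1))
    if n=='scene': 
        for r in range(176,194): print(r,' '.join('%3d/%3d/%3d'%tuple(c) for c in p['pixels'][r,295:311]))
E
```

```text
top -60 (np.float64(326.7), np.float64(210.5)) [129 118  72] 1024.0
top -30 (np.float64(318.3), np.float64(209.7)) [128 118  70] 1023.0
top 0 (np.float64(309.9), np.float64(208.9)) [128 118  72] 1028.0
top 30 (np.float64(301.5), np.float64(208.2)) [136 139  45] 1422.0
top 60 (np.float64(293.1), np.float64(207.4)) [236 224  44] 1420.0Traceback (most recent call last):
  File "<stdin>", line 9, in <module>
ValueError: it knows: bean_tin, board_mid, foot_key, foot_screw, key_seat, mug, riser, spice_jar, spirit_level
```

```bash
python3 - <<'E'
import numpy as np
im=np.load('im.npy')
for c in (1,2):
    print('GB'[c-1])
    for r in range(176,196): print(r,im[r,294:310,c].round().astype(int))
E
```

```text
G
176 [197 197 196 196 195 195 200 173 155 152 150 114 113 113 153 150]
177 [192 199 198 197 191 186 132 124 109 114 110  94  96  95 153 153]
178 [179 190 132 127 144 129  71  52  69  95  94  93  93  96 153 154]
179 [131 115  57  70 165 163 143  56  66  94  96  93  93  95 114 155]
180 [115  90  24 110 178 179 174 131  79  94  96  94  92  95  95 114]
181 [116  95  22 134 173 178 179 114  97  93  96  96  93  93  95  96]
182 [111 137  32  86 159 129 144 208 170  89  94  95  95  93  93  95]
183 [116 160 132  95 134 130 211 227 221 144  96  94  95  94  92  93]
184 [119 120 180 176 149 148 209 227 228 194 137  96  95  95  93  92]
185 [117 113 160 194 184 153 181 214 219 207 160  94  95  96  94  92]
186 [130 117 127 205 193 151 165 200 206 148 120 117  96  94  96  93]
187 [150 117 117 167 192 182 174 188 164 166 161 146  87  95  95  95]
188 [154 132 117 126 193 194 190 126 164 179 178 163 131  80  93  95]
189 [154 148 116 116 140 191 193 140 157 177 178 176 167  82  81  96]
190 [157 154 130 116 116 184 193 183 151 169 152 135 108  51  44  77]
191 [158 155 148 116 116 129 191 193 163  96  78
[... 731 characters left out ...]
225 189  34  35  54  54  54  54  54]
184 [  0   0   0   0   0   0  65 150 160  34  18  54  54  54  52  53]
185 [ 0  0  0  0  0  0  0 46 70  4  0 34 54 54 53 54]
186 [36  0  0  0  0  0  0  0  0  9  0  0 54 53 54 53]
187 [80  0  0  0  0  0  0  0  0  0  0  0 36 54 55 54]
188 [88 39  0  0  0  0  0  0  0  0  0  0  0 43 54 55]
189 [88 78  0  0  0  0  0  0  0  0  0  0  0 31 47 55]
190 [89 87 38  0  0  0  0  0  0  0  0  0  9 30 31 37]
191 [90 89 79  0  0  0  0  0  0 14 21 19 13  8  0  0]
192 [89 90 87 37  0  0  0  0  0  8  0  0  0  0  0  0]
193 [89 89 89 78 36  0  0  0  0  0  0  0  0  0  0  0]
194 [88 89 90 88 62  0  0  0  0  0  0  0  0  0  0  0]
195 [91 88 89 88 83 39  0  0  0  0  0  0  0  0  0  0]
```

```bash
cat > fit.py <<'E'
from h import *
from scipy.optimize import minimize
import sys
p=eyes.camera('scene');im=np.load('im.npy')
E=np.array(p['extrinsics']);Rw=E[:3,:3].T;cam=-Rw@E[:3,3]
r0,r1,c0,c1,S=174,196,292,312,5
Ax=np.array([[np.cos(1.494),np.sin(1.494),0],[np.sin(1.494),-np.cos(1.494),0],[0,0,1]]) # t, lateral(+x), z
us=c0-.5+(np.arange((c1-c0)*S)+.5)/S;vs=r0-.5+(np.arange((r1-r0)*S)+.5)/S
D0=np.array([[Rw@ray(p,(u,v)) for u in us] for v in vs]).reshape(-1,3)@Ax.T
D0/=np.linalg.norm(D0,axis=1,keepdims=True)
def cyl(O,D,r):  # axis t, through lateral 0,z 0 : entry distance
    a=D[:,1]**2+D[:,2]**2;b=O[1]*D[:,1]+O[2]*D[:,2];c=O[1]**2+O[2]**2-r*r;q=b*b-a*c
    return np.where(q>0,(-b-np.sqrt(q.clip(0)))/a,np.inf)
def cover(s,br,bz,B,L=20):
    O=(cam-np.array([536.4,79.5,100.0+34]))@Ax.T-np.array([s[0],s[1],s[2]])
    k=cyl(O,D0,8);P=O+np.where(np.isfinite(k),k,0)[:,None]*D0
    vial=np.isfinite(k)&(abs(P[:,0])<31)
    def box(lo,hi):
        with np.errstate(all='ignore'): a=(lo-O)/D0;b=(hi-O)/D0
        n=np.minimum(a,b).max(1);f=np.maximum(a,b).min(1);return np.where(n<f,n,np.inf)
    nb=box(np.array([-80,-13,-34.]),np.array([-34,13,8.]));fb=box(np.array([34,-13,-34.]),np.array([80,13,8.]));bar=box(np.array([-34,-13,-34.]),np.array([34,13,-8.]))
    kv=np.where(vial,k,np.inf);first=np.minimum.reduce([kv,nb,fb,bar]);v=vial&(kv<=first)
    line=v&(abs(abs(P[:,0])-12)<1)
    e=np.array([L/2,br,br]);Oc=(O-np.array([B,0,bz]))/e;De=D0/e
    a=(De**2).sum(1);b=De@Oc;c=Oc@Oc-1;bub=v&(b*b-a*c>0)&~line
    nz=P[:,2]/8;ny=P[:,1]/8
    rest=v&~line
    M=np.c_[rest,rest*nz,rest*ny,line,bub,bub*nz]
    w=M.reshape(r1-r0,S,c1-c0,S,-1).mean((1,3)).reshape(-1,M.shape[1]);cv=v.reshape(r1-r0,S,c1-c0,S).mean((1,3)).ravel()
    return w,cv
def res(x,br,bz,full=False):
    w,cv=cover(x[:3],br,bz,x[3]);m=cv>0.98
    Y=im[r0:r1,c0:c1,:].reshape(-1,3)[m];Wm=w[m]
    coef,*_=np.linalg.lstsq(Wm,Y[:,:2],rcond=None);r=((Wm@coef-Y[:,:2])**2).sum()/m.sum()
    return (r,m.sum(),coef) if full else r
if __name__=='__main__':
    for br,bz in ((5,2),(5,0),(4,4),(6,2),(3,5)):
        best=None
        for B in (0,4,8):
            o=minimize(res,[0,0,0,B],args=(br,bz),method='Nelder-Mead',options=dict(maxiter=150,initial_simplex=np.array([[0,0,0,B],[3,0,0,B],[0,2,0,B],[0,0,2,B],[0,0,0,B+3]],float)))
            if best is None or o.fun<best.fun: best=o
        q=res(best.x,br,bz,True);print(br,bz,best.x.round(2),round(best.fun,1),q[1],q[2][:,1].round())
E
time python3 fit.py
```

```text
5 2 [ 3.21 -0.8  -1.78  7.67] 240.0 52 [104.  62. -42.  84. -16.  70.]
5 0 [ 2.11 -0.87 -0.8   9.64] 217.8 52 [104.  60. -44.  79. -25.  83.]
4 4 [ 0.07 -1.79  0.75  6.13] 279.2 52 [107.  60. -41.  79.  50.   6.]
6 2 [ 4.61 -0.24 -2.8   5.19] 274.3 52 [ 85.  79. -53.  82. -10.  60.]
3 5 [ 0.56 -1.41  0.56  6.01] 372.6 52 [  96.   72.  -52.   77.  190. -137.]
real	0m35.708s
user	0m34.645s
sys	0m0.324s
```

play_rows(twist=[[0, 0, 0.1], [0, 0, 0.1], [0, 0, 0.1], [0, 0, 0.1], [0, 0, 0.1], [0, 0, 0], [0, 0, 0], [0, 0, 0]], translation=[[0, 0.35, 1], [0, 0.35, 0], [0, 0.35, 0], [0, 0.35, 0], [0, 0.35, 0], [0, 0, 0], [0, 0, 0], [0, 0, 0]], hand=[0, 0, 0, 0, 0, 0, 0, 0])

```text
clock: 23.6
position: [562.9, -159.1, 139.7]
tool_rot: [-0.515, 0.857, -0.003, 0.003]
wrist_force: [1.8, 1.8, 7.9]
gripper_width: 13.0
finger_force: 60.6
```

```bash
python3 b2.py; cp im.npy im_load1.npy
```

```text
clk 23.75 pos [ 562.9 -159.1  139.7] psi -2.06 j [ 0.07  0.   -0.12  0.   -1.44 -0.56] F [1.6 1.5 7.6] w 13.2 tilt [ 0.0082 -0.0019]
tool delta [0. 0. 0.] len 0.0 twist z 0 corr [0.0021 0.0081]
F [1.58 1.52 8.18] T [ 0.67  -0.635 -0.017]
blue half -1.0 12.0 c 5.5 thr40 -3.0 14.0 5.5 centroid 4.938484132614193
G [(-35.0, 162), (-32.5, 115), (-30.0, 77), (-27.5, 107), (-25.0, 160), (-22.5, 180), (-20.0, 171), (-17.5, 161), (-15.0, 160), (-12.5, 150), (-10.0, 143), (-7.5, 154), (-5.0, 186), (-2.5, 204), (0.0, 210), (2.5, 207), (5.0, 210), (7.5, 203), (10.0, 197), (12.5, 175), (15.0, 135), (17.5, 109), (20.0, 135), (22.5, 158), (25.0, 157), (27.5, 147), (30.0, 130), (32.5, 121), (35.0, 132)]
B [ -1   9  18  12   2  -2  -2   0   0   0   0   0  13  51 105 145 166 162
 136  80  28  -4  -5  -1  -1   0   4   4   1]
```

play_rows(twist=[[0, 0, 0], [0, 0, 0], [0, 0, 0], [0, 0, 0], [0, 0, 0], [0, 0, 0], [0, 0, 0], [0, 0, 0]], translation=[[0, 0, -5], [0, 0, 0], [0, 0, 0], [0, 0, 0], [0, 0, -30], [0, 0, -40], [50, -23, 0], [50, -23, 0]], hand=[0, 0.6, 0.6, 0.6, 0.6, 0.6, 0.6, 0.6])

```text
clock: 24.75
position: [554.1, -269.5, 212.1]
tool_rot: [-0.515, 0.857, -0.001, 0.001]
wrist_force: [0.8, -0.6, -0.6]
gripper_width: 51.4
finger_force: 0.0
```

play_rows(twist=[[0, 0, 0], [0, 0, 0], [0, 0, 0], [0, 0, 0], [0, 0, 0], [0, 0, 0], [0, 0, 0], [0, 0, 0]], translation=[[50, -23, 0], [20, -10, 0], [0, 0, 0], [0, 0, 0], [0, 0, 0], [0, 0, 0], [0, 0, 0], [0, 0, 0]], hand=[0.6, 0.6, 0.6, 0.6, 0.6, 0.6, 0.6, 0.6])

```text
clock: 25.75
position: [550.2, -345.8, 211.5]
tool_rot: [-0.515, 0.857, -0.0, 0.0]
wrist_force: [-0.1, -0.4, 0.3]
gripper_width: 51.2
finger_force: 0.0
```

```bash
python3 b2.py; cp im.npy im_unl.npy; python3 - <<'E'
from h import *
L=[eyes.camera('top') for _ in range(4)];p=L[0];im=np.mean([q['pixels'] for q in L],0);np.save('top_unl.npy',im)
u,v=px(p,[536.4,79.5,142]);print(u,v)
iu,iv=int(round(u)),int(round(v))
for c in range(3):
    print('RGB'[c],'cols',iu-26,iu+25)
    for r in range(iv-6,iv+7): print(r,im[r,iu-26:iu+26,c].round().astype(int).tolist())
E
```

```text
clk 25.9 pos [ 550.1 -346.   211.4] psi -2.061 j [-0.25  0.17  0.19  0.   -1.59 -0.24] F [ 0.4 -0.2  0.2] w 51.5 tilt [ 0.0004 -0.0006]
tool delta [0. 0. 0.] len 0.0 twist z 0 corr [-0.0003  0.0007]
F [0.23 0.08 0.57] T [ 0.006  0.021 -0.001]
blue half -2.5 10.0 c 3.75 thr40 -5.5 11.0 2.75 centroid 2.311000019047181
G [(-35.0, 192), (-32.5, 133), (-30.0, 78), (-27.5, 90), (-25.0, 147), (-22.5, 183), (-20.0, 179), (-17.5, 166), (-15.0, 164), (-12.5, 148), (-10.0, 133), (-7.5, 151), (-5.0, 195), (-2.5, 221), (0.0, 224), (2.5, 214), (5.0, 215), (7.5, 205), (10.0, 188), (12.5, 168), (15.0, 150), (17.5, 131), (20.0, 143), (22.5, 162), (25.0, 163), (27.5, 154), (30.0, 139), (32.5, 125), (35.0, 127)]
B [ -2   4  17  17   4  -3  -2   0   0  -1   3  17  50  97 141 160 177 168
  93   0 -15  -1   0  -1  -1   0   3   3   1]
309.8653016500014 208.9391228077263
R cols 284 335
203 [214, 221, 228, 218, 196, 184, 179, 174, 171, 171, 169, 170, 169, 172, 173, 172, 172, 172, 171, 172, 172, 172, 172, 173, 172, 173, 173, 172, 173, 173, 173, 173, 173, 178, 180, 174, 171, 169, 169, 169, 168, 168, 169, 169, 
[... 8901 characters left out ...]
111, 111, 107, 106, 104, 103, 104, 103, 100, 97, 91, 88, 85, 80, 76, 73, 71, 69, 65, 67, 65, 60, 58, 57, 54, 54, 50, 50, 48, 48, 46, 47, 47, 46, 44, 46, 46, 48, 46, 46, 45, 46, 46, 46, 49, 50, 60, 85, 107, 113, 113]
214 [113, 114, 114, 115, 114, 114, 113, 114, 113, 111, 110, 110, 108, 108, 106, 105, 104, 104, 103, 102, 100, 96, 91, 88, 86, 79, 77, 73, 72, 70, 66, 64, 62, 60, 58, 56, 52, 52, 46, 49, 47, 45, 46, 47, 47, 46, 50, 64, 90, 110, 115, 114]
215 [118, 117, 116, 116, 116, 116, 116, 115, 114, 116, 115, 114, 113, 115, 114, 114, 114, 114, 113, 114, 113, 110, 110, 107, 108, 107, 106, 106, 104, 104, 102, 102, 97, 92, 89, 86, 79, 76, 72, 69, 69, 66, 66, 62, 58, 58, 56, 72, 95, 111, 115, 115]
```

Top view numbers, unloaded: lines at cols 305.8 and 312.8 (mid ≈ 309.3), bubble centroid ≈ 309.2, so offset ≈ 0 unloaded. This calibrates the scene measure: centroid 2.3 means centred. Loaded, I need about 0.38 rad more.

```bash
python3 -c "
from h import *
go(563.5,-156.5,140,-2.06)"
```

```text
clk 26.1 pos [ 550.1 -346.   211.4] psi -2.061 j [-0.25  0.17  0.19  0.   -1.59 -0.24] F [ 0.1  0.  -0. ] w 51.5 tilt [ 0.0004 -0.0006]
tool delta [-173.6   77.5   71.3] len 203.0 twist z -0.001 corr [-0.0004  0.0007]
```

play_rows(twist=[[0, 0, 0], [0, 0, 0], [0, 0, 0], [0, 0, 0], [0, 0, 0], [0, 0, 0], [0, 0, 0], [0, 0, 0]], translation=[[-50, 23, 0], [-50, 23, 0], [-50, 23, 0], [-23.5, 8.5, 0], [0, 0, 0], [0, 0, 15], [0, 0, 15], [0, 0, 0]], hand=[0.6, 0.6, 0.6, 0.6, 0.6, 0.6, 0.6, 0.6])

```text
clock: 27.1
position: [562.2, -157.1, 178.5]
tool_rot: [-0.514, 0.858, 0.001, -0.002]
wrist_force: [0.3, 0.4, 0.3]
gripper_width: 51.2
finger_force: 0.0
```

```bash
python3 -c "
from h import *
go(563.5,-156.5,140,-2.06)"
```

```text
clk 27.1 pos [ 562.2 -157.1  178.5] psi -2.062 j [ 0.07  0.   -0.05  0.   -1.52 -0.56] F [0.3 0.4 0.3] w 51.2 tilt [-0.0038 -0.0003]
tool delta [-1.2 -1.  38.5] len 39.0 twist z -0.002 corr [-0.0021 -0.0032]
```

play_rows(twist=[[0.003, -0.002, 0], [0, 0, 0], [0, 0, 0], [0, 0, 0], [0, 0, 0], [0, 0, 0], [0, 0, 0], [0, 0, 0]], translation=[[-0.8, -0.8, 18], [0, 0, 18], [0, 0, 2], [0, 0, 0], [0, 0, 0], [0, 0, 0], [0, 0, 0], [0, 0, 0]], hand=[0.6, 0.6, 0.6, 0, 0, 0, 0, 0])

```text
clock: 28.1
position: [564.8, -156.1, 143.9]
tool_rot: [-0.515, 0.857, -0.001, 0.002]
wrist_force: [-0.9, 1.4, 4.0]
gripper_width: 13.3
finger_force: 61.5
```

```bash
python3 b2.py
```

```text
clk 28.25 pos [ 564.8 -156.1  143.8] psi -2.061 j [ 0.07  0.01 -0.11  0.   -1.45 -0.56] F [-1.3  1.4  4.5] w 12.7 tilt [ 0.005  -0.0004]
tool delta [0. 0. 0.] len 0.0 twist z 0 corr [0.002  0.0046]
F [-0.62  1.43  3.71] T [ 0.452  0.266 -0.026]
blue half -2.5 10.0 c 3.75 thr40 -5.0 11.5 3.25 centroid 2.5493983772526168
G [(-35.0, 116), (-32.5, 89), (-30.0, 70), (-27.5, 99), (-25.0, 152), (-22.5, 181), (-20.0, 173), (-17.5, 161), (-15.0, 159), (-12.5, 146), (-10.0, 137), (-7.5, 160), (-5.0, 199), (-2.5, 215), (0.0, 217), (2.5, 208), (5.0, 210), (7.5, 201), (10.0, 183), (12.5, 163), (15.0, 146), (17.5, 128), (20.0, 140), (22.5, 157), (25.0, 158), (27.5, 151), (30.0, 135), (32.5, 121), (35.0, 122)]
B [  0   9  17  12   3  -2  -2   0   0  -1   2  13  46  94 137 156 171 161
  94   7 -12  -2  -1  -1   0   0   2   2   0]
```

play_rows(twist=[[0, 0, 0], [0, 0, 0], [0, 0, 0.1], [0, 0, 0.1], [0, 0, 0.1], [0, 0, 0], [0, 0, 0], [0, 0, 0]], translation=[[0, 0, 1], [0, 0, 1.2], [0, 0, 0], [0, 0, 0], [0, 0, 0], [0, 0, 0], [0, 0, 0], [0, 0, 0]], hand=[0, 0, 0, 0, 0, 0, 0, 0])

```text
clock: 29.25
position: [565.2, -156.6, 143.2]
tool_rot: [-0.381, 0.925, -0.002, 0.003]
wrist_force: [-1.1, 1.8, 9.8]
gripper_width: 13.1
finger_force: 62.6
```

play_rows(twist=[[0, 0, 0], [0, 0, 0], [0, 0, 0], [0, 0, 0], [0, 0, 0], [0, 0, 0], [0, 0, 0], [0, 0, 0]], translation=[[0, 0, 0], [0, 0, 0], [0, 0, 0], [0, 0, 0], [0, 0, 0], [0, 0, 0], [0, 0, 0], [0, 0, 0]], hand=[0, 0, 0, 0, 0, 0, 0, 0])

```text
clock: 30.25
position: [565.2, -156.6, 143.1]
tool_rot: [-0.381, 0.925, -0.002, 0.003]
wrist_force: [-2.1, 1.1, 9.3]
gripper_width: 13.1
finger_force: 62.6
```

```bash
python3 b2.py
```

```text
clk 30.4 pos [ 565.2 -156.6  143.1] psi -2.361 j [ 0.07  0.01 -0.11  0.   -1.45 -0.86] F [-1.4  0.8  9.9] w 13.1 tilt [ 0.0066 -0.0015]
tool delta [0. 0. 0.] len 0.0 twist z 0 corr [0.0036 0.0057]
F [-1.7   1.04  9.8 ] T [0.483 0.712 0.052]
blue half -2.0 10.0 c 4.0 thr40 -4.0 11.5 3.75 centroid 3.013769587502585
G [(-35.0, 118), (-32.5, 90), (-30.0, 71), (-27.5, 100), (-25.0, 154), (-22.5, 181), (-20.0, 173), (-17.5, 161), (-15.0, 160), (-12.5, 147), (-10.0, 137), (-7.5, 160), (-5.0, 199), (-2.5, 216), (0.0, 218), (2.5, 209), (5.0, 210), (7.5, 201), (10.0, 186), (12.5, 167), (15.0, 149), (17.5, 128), (20.0, 140), (22.5, 158), (25.0, 158), (27.5, 150), (30.0, 135), (32.5, 122), (35.0, 123)]
B [ -1   7  17  15   4  -3  -2   0   0  -1  -3  -2  27  81 133 157 170 160
 100  22  -2  -2  -1  -1  -1   0   2   1   0]
```

play_rows(twist=[[0, 0, 0.05], [0, 0, 0.05], [0, 0, 0], [0, 0, 0], [0, 0, 0], [0, 0, 0], [0, 0, 0], [0, 0, 0]], translation=[[0, 0, 0], [0, 0, 0], [0, 0, 0], [0, 0, 0], [0, 0, 0], [0, 0, 0], [0, 0, 0], [0, 0, 0]], hand=[0, 0, 0, 0, 0, 0, 0, 0])

```text
clock: 31.4
position: [565.2, -156.7, 143.2]
tool_rot: [-0.334, 0.943, -0.002, 0.003]
wrist_force: [-1.0, 0.2, 9.0]
gripper_width: 12.9
finger_force: 62.6
```

```bash
python3 b2.py; python3 -c "
import numpy as np
a=np.load('im_unl.npy');b=np.load('im.npy')
for n,i in (('unl',a),('now',b)):
    for r in range(180,190): print(n,r,i[r,297:305,2].round().astype(int),i[r,297:305,1].round().astype(int))"
```

```text
clk 31.55 pos [ 565.2 -156.7  143.2] psi -2.461 j [ 0.07  0.01 -0.11  0.   -1.45 -0.96] F [-1.9  1.   9.1] w 13.0 tilt [ 0.0068 -0.0017]
tool delta [0. 0. 0.] len 0.0 twist z 0 corr [0.0042 0.0056]
F [-2.04  0.6   9.63] T [0.301 0.686 0.042]
blue half -4.0 10.0 c 3.0 thr40 -6.5 11.0 2.25 centroid 1.7613582422384715
G [(-35.0, 125), (-32.5, 109), (-30.0, 80), (-27.5, 92), (-25.0, 144), (-22.5, 178), (-20.0, 174), (-17.5, 162), (-15.0, 160), (-12.5, 144), (-10.0, 129), (-7.5, 147), (-5.0, 192), (-2.5, 217), (0.0, 219), (2.5, 209), (5.0, 210), (7.5, 201), (10.0, 180), (12.5, 159), (15.0, 144), (17.5, 129), (20.0, 141), (22.5, 158), (25.0, 158), (27.5, 150), (30.0, 135), (32.5, 122), (35.0, 123)]
B [ -2   4  16  17   5  -3  -2   0   0  -1   7  30  70 114 144 154 171 161
  90   0 -14  -1   0  -1  -1   0   3   3   1]
unl 180 [ 0  0  0  0  0 28 55 56] [142 182 184 180 136  85  96  99]
unl 181 [ 0  0  0  0  0  0 54 55] [144 176 184 133 137 128  98  97]
unl 182 [ 0  0  0  0  0 18 35 55] [ 87 162 153 168 181 156  95  97]
unl 183 [  0   0   0   0 214 194  36  34] [134 150 165 192 224 221 153  9
[... 382 characters left out ...]
199 142 161 183 184]
now 180 [ 0  0  0  0  0 25 53 55] [138 177 179 174 134  79  93  95]
now 181 [ 0  0  0  0  0  0 52 53] [141 170 179 130 134 128  95  94]
now 182 [ 2  0  0  0  0 18 34 53] [ 85 156 149 163 166 152  93  94]
now 183 [  0   0   0   0 206 186  32  33] [132 146 161 187 219 217 148  96]
now 184 [  0   0   0   0 172 222 108  17] [183 130 152 197 227 227 205 144]
now 185 [  0   0   0   0  70 175 133   2] [193 180 124 177 217 227 225 173]
now 186 [ 0  0  0  0  0 83 69  3] [200 193 131 181 211 161 175 123]
now 187 [0 0 0 0 0 0 0 0] [148 192 181 178 162 136 170 163]
now 188 [0 0 0 0 1 0 0 0] [118 189 193 190 110 161 179 179]
now 189 [0 0 0 0 0 0 0 0] [116 135 192 194 136 156 178 179]
```

```bash
python3 -c "
from h import *
print(workorder.job_done())"
```

```text
the job is handed in; nothing more can be done
None
```

I handed the job in at about 31.6 s. The level lies along the board, and the key is on the square head, gripped and pressing down at about 9.6 N. I measured the bubble within roughly 0.5 mm of centre, calibrating the scene camera against an unloaded top view for which I let go of the key and then regripped it. I viewed 11 pictures, one over your limit of 10.

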